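# Clear the spent filter cartridges from the air manifold

## Task

Vent the filter manifold by pulling its sprung lever fully down and easing it slowly back up to rest. Then, with the hook tool and not with the fingers, draw every spent cartridge out of its bore by its wire loop, set it down in the red tray without dropping it, and hang the hook tool back in its stand. Finally purge the empty bores with one more full pull of the lever, again eased slowly back up to rest, leaving the other things on the bench alone.

Things in the scene. Friction and masses are not known exactly. Their poses are not given: they have to be found in the camera images.
- manifold: aluminium filter manifold, fixed: block 140 x 140 mm, 112 mm high, with four upright round bores 50 mm across, 100 mm deep, open at the top, centres at (+-33, -88) and (+-33, -22) mm in its frame. Beside it (+y) two grey lugs, 108 mm high, carry the vent lever. Origin on the bench, block centred at (0, -55) mm; x points away from the lever's handle, y from block to lever, z up
- vent_lever (a joint): sprung vent lever, rad: 0 = at rest (handle up, on its stop), 0.8 = fully down on its end stop. Its arm, 120 mm from pivot to handle bar, runs from the pivot toward the manifold's -x, 0.5 rad above level at rest, 0.3 rad below level when fully down. The spring needs about 4 N at the handle to start and 11 N at the end; let go, it snaps back up
- lever_grip (a point): middle of the free length of the lever's green handle bar, a round bar 18 mm thick parallel to the manifold's y, about 80 mm of it free from the arm outward, 148 mm above the bench at rest and 55 mm when fully down; this point moves with the lever
- lever_hinge (a point): point on the lever's pivot axis (parallel to the manifold's y), level in y with lever_grip; 90 mm above the bench, fixed
- cartridge0: spent cartridge 0 (may be absent): tan cylinder 44 mm across, 45 mm tall, yellow top, about 0.12 kg, upright on the floor of a bore (12 mm above the bench). Origin at the centre of its underside, z up. On top a rigid pointed loop of black 4 mm wire stands in its y-z plane: feet 26 mm apart, upright to z = 57 mm, then sloping to a peak at 72 mm (wire centre), 26 mm below the bore's mouth
- cartridge1: spent cartridge 1 (may be absent): tan cylinder 44 mm across, 45 mm tall, yellow top, about 0.12 kg, upright on the floor of a bore (12 mm above the bench). Origin at the centre of its underside, z up. On top a rigid pointed loop of black 4 mm wire stands in its y-z plane: feet 26 mm apart, upright to z = 57 mm, then sloping to a peak at 72 mm (wire centre), 26 mm below the bore's mouth
- cartridge2: spent cartridge 2 (may be absent): tan cylinder 44 mm across, 45 mm tall, yellow top, about 0.12 kg, upright on the floor of a bore (12 mm above the bench). Origin at the centre of its underside, z up. On top a rigid pointed loop of black 4 mm wire stands in its y-z plane: feet 26 mm apart, upright to z = 57 mm, then sloping to a peak at 72 mm (wire centre), 26 mm below the bore's mouth
- cartridge3: spent cartridge 3 (may be absent): tan cylinder 44 mm across, 45 mm tall, yellow top, about 0.12 kg, upright on the floor of a bore (12 mm above the bench). Origin at the centre of its underside, z up. On top a rigid pointed loop of black 4 mm wire stands in its y-z plane: feet 26 mm apart, upright to z = 57 mm, then sloping to a peak at 72 mm (wire centre), 26 mm below the bore's mouth
- loop0 (a point): peak of cartridge 0's wire loop (wire centre line, underside 2 mm lower)
- loop1 (a point): peak of cartridge 1's wire loop (wire centre line, underside 2 mm lower)
- loop2 (a point): peak of cartridge 2's wire loop (wire centre line, underside 2 mm lower)
- loop3 (a point): peak of cartridge 3's wire loop (wire centre line, underside 2 mm lower)
- hook_tool: hook tool, 0.12 kg: yellow handle 22 x 22 mm, 6 to 60 mm above the origin, on a steel collar 52 mm across, 6 mm thick; below it a 4 mm shank ending in a V hook, lowest point 62 mm below the collar. Origin on the shank's axis at the collar's underside, z up the handle. The hook points to its +x and opens upward; its point's outer edge is 13 mm from the axis. Hangs in its stand at the start
- hook_seat (a point): the bottom of the hook's V where a 4 mm wire's centre lies when it hangs in the hook: 4 mm toward the tool's +x from the shank's axis and 56 mm below the collar; the hook's point reaches 5 mm higher than this, its lowest part 6 mm lower
- stand: plywood stand, fixed: a plate 90 x 90 mm with its top 90 mm above the bench on two side walls, with a round through hole 38 mm across in the middle. Origin on the bench under the hole
- stand_seat (a point): centre of the hole at the plate's top; the tool's origin lies here when it hangs home, any way round
- tray: loose red scrap tray, outside 240 (its x) x 130 (its y) mm, 35 mm high, 5 mm walls and floor, 0.7 kg. Origin at the centre of its underside
- oil_bottle: bystander, to be left alone: green oil bottle, 60 mm across, 170 mm tall
- screw_jar: bystander, to be left alone: amber screw jar, 64 mm across, 80 mm tall
- screwdriver: bystander, to be left alone: orange screwdriver lying down, 200 mm long
- spanner: bystander, to be left alone: steel spanner lying down, 180 mm long
- tape_roll: bystander, to be left alone: grey tape roll lying flat, 90 mm across, 20 mm high
- tin_mug: bystander, to be left alone: blue mug, 80 mm across, 85 mm tall
- parts_carton: bystander, to be left alone: cardboard carton 90 x 120 x 60 mm
Things that resemble listed ones, but are neither listed nor needed, are in the scene too. There is more than one size of the hook_tool; the job needs the larger. Leave any turquoise look-alike of the cartridge3 alone.

How it is judged:
By the outcome, as a careful person would: the job done as asked, in the order asked, and still so for the second after the job is handed in, with the robot touching nothing.
Of cartridge0, cartridge1, cartridge2, cartridge3 only 2 to 3 are there at a start; the rules pass over those that are not, and their reading is None.
At some moment in a run one of tray may be knocked a few centimetres aside while the robot is not near it.
It also fails if it takes over 210 s, if anything falls off the work surface, if the arm or the gripper's body presses on something with over 40 N, if the wrist force passes 120 N, or if a joint passes its speed limit or range.

## Robot

A 6-joint arm with a two-finger parallel gripper is mounted at the origin on the work surface. World frame = base frame: x ahead of the robot, y to its left, z up, the work surface at z = 0. Lengths are in m, angles in rad, forces in N, time in s.
With the tool pointing down it reaches from about 0.35 to 1 m from the base axis. Payload 7.1 kg.
Tool frame: the origin (TCP) lies midway between the tips of the shut fingers; the grasp point (between the pads) lies 19 mm behind it; z points along the fingers, y is the line along which they close (so a half turn about z gives the same grasp; the last joint's range is limited). The gripper opens to 85 mm and grips with 20 to 120 N. Pads are 22 mm wide; open, the fingers measure 114 mm over their backs; the gripper's body (76 mm by 85 mm) begins 54 mm behind the grasp point. The pads swing forward as they close: fully open they stand 13 mm farther back than shut.
Start: joints at [1.084, 0.423, 1.63, -0, 1.089, -0.019], TCP at [0.282, 0.558, 0.231] pointing down, gripper open.
Joint ranges: [-3, 3], [-0.9, 2.11], [0.09, 2.58], [-1.31, 4.45], [0.11, 2.69], [-2.54, 2.54]. Speed limits (rad/s): [2.39, 2.39, 3.01, 3.14, 3.14, 3.14].

## Interface

Orientations are given as a rotation vector (axis times angle).
In Python, from plant import arm gives the robot as it stands. Calls block until the motion is done:
- arm.goto(position, orientation): joint-space move of the TCP to a pose.
- arm.move_l(position, speed=0.15, rot=None): straight line of the TCP; rot=None keeps the orientation; speed is the mean speed in m/s.
- arm.movej(angles): joint-space move.
- arm.set_gripper(opening, newtons=None): finger opening in m; newtons is the grip in N (None keeps the last); returns when the fingers have stopped.
- arm.dwell(seconds).
- arm.ik(position, orientation): joint angles nearest the present ones, or None.
- arm.camera(name): name is "scene" or "top" or "wrist"; returns the picture (420x560x3 uint8, blue, green, red); there is no depth.
- arm.camera_params(name): a dict with "K" (3x3 intrinsics, pixels), "k1" (the pictures are not rectified: a ray, as slopes to the right and down, at radius r is drawn at 1 + k1 r^2 times it, then the intrinsics apply), "extrinsics" (4x4, takes a point from camera to world coordinates); the wrist camera has in their place "tool_from_camera" (4x4, takes a point from camera to tool coordinates, whose origin is the TCP and whose axes are the flange's). Camera axes: x right, y up, looking along -z (the intrinsics and any distortion apply to the point x, -y, -z); pixel columns grow to the right and rows downward; lengths in m; the calibration is good to about 2 mm. A picture is of the moment at which its call begins: read the wrist's pose just before it. camera_params takes no time and is no camera call.
A pose or a line that the arm cannot do raises arm.IKError and nothing moves.
- arm.hand_in(): hands the job in; it is judged then, once.
Readings, each from a call of its own:
- arm.current_clock(): time.
- arm.current_q(): joint angles.
- arm.current_qvel(): joint speeds.
- arm.current_effort(): joint torques, N m.
- arm.current_tool_pos(): TCP position.
- arm.current_orientation(): TCP orientation.
- arm.current_contact_force(): force on the tool from outside, world axes, zero at the start.
- arm.current_ft_torque(): the same for the moment, N m.
- arm.current_width(): finger opening in m.
- arm.current_finger_force(): force on a finger pad.
Only numpy, scipy, OpenCV 4.12 (cv2) and the standard library are available. Lean on these libraries where they do the work, as an engineer would, in place of code of your own. Each camera call takes 0.05 s, during which the arm holds its last target. There are 200 camera calls.

## Working session

There is one attempt and no reset: what is moved stays moved. The work goes in short steps, each a Python script; the robot and the scene stay as the last script left them, time stands still between calls to the robot, and variables do not carry over. Pictures are saved under pics/ and viewed, at most 14 in all, crops included, and the job is handed in when it is done.

```bash
ls; mkdir -p pics; python3 - <<'E'
from plant import arm
import cv2
for n in("scene","top"):
    cv2.imwrite(f"pics/{n}0.png",cv2.resize(arm.camera(n),(800,600),interpolation=cv2.INTER_CUBIC))
    p=arm.camera_params(n);print(n,p)
print(arm.camera_params("wrist"),arm.current_orientation())
E
```

```text
pics
scene {'K': array([[540.81540956,   0.        , 284.31888716],
       [  0.        , 540.81540956, 206.23877781],
       [  0.        ,   0.        ,   1.        ]]), 'k1': 0.05742104864976962, 'extrinsics': array([[-0.8425023 , -0.42941913,  0.32525233,  1.01006622],
       [ 0.53864559, -0.66355417,  0.51918859,  0.55620527],
       [-0.00712698,  0.61261332,  0.79035064,  1.15017875],
       [ 0.        ,  0.        ,  0.        ,  1.        ]])}
top {'K': array([[420.67408132,   0.        , 282.93558501],
       [  0.        , 420.67408132, 201.5175826 ],
       [  0.        ,   0.        ,   1.        ]]), 'k1': -0.03894386904060629, 'extrinsics': array([[-0.01806415,  0.98995503, -0.14022382,  0.45207151],
       [-0.99983346, -0.01752151,  0.00510354, -0.09053302],
       [ 0.00259534,  0.14029266,  0.99010668,  1.1060357 ],
       [ 0.        ,  0.        ,  0.        ,  1.        ]])}
{'K': array([[308.37470606,   0.        , 277.12835399],
       [  0.        , 308.37470606, 206.33848298],
       [  0.        ,   0.        ,   1.        ]]), 'k1': -0.014306520012874597, 'tool_from_camera': array([[-2.89340075e-04,  9.50101364e-01,  3.11941205e-01,
         8.05640574e-02],
       [ 9.99999939e-01,  2.13903562e-04,  2.76045584e-04,
        -2.45081933e-04],
       [ 1.95545951e-04,  3.11941266e-01, -9.50101368e-01,
        -1.41933631e-01],
       [ 0.00000000e+00,  0.00000000e+00,  0.00000000e+00,
         1.00000000e+00]])} [-7.27979282e-01 -3.05573298e+00  2.18481843e-03]
```

View pics/scene0.png

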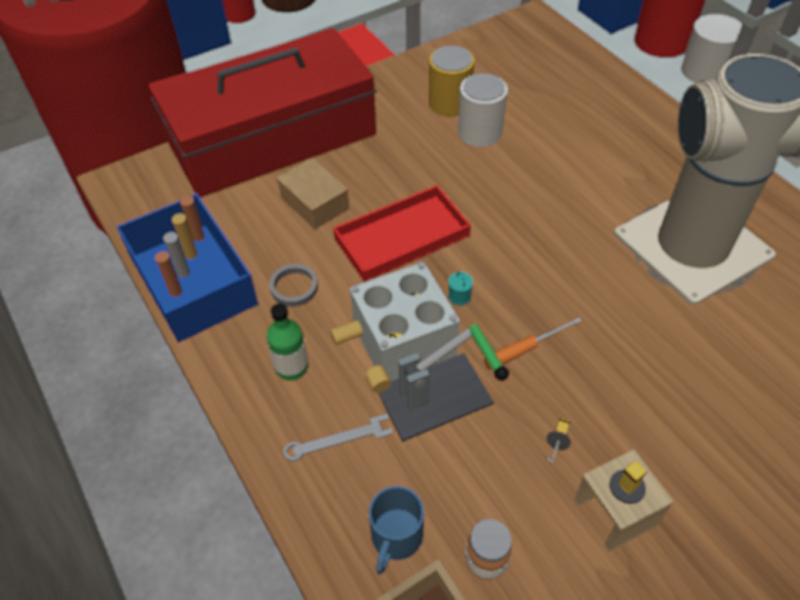

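View pics/top0.png

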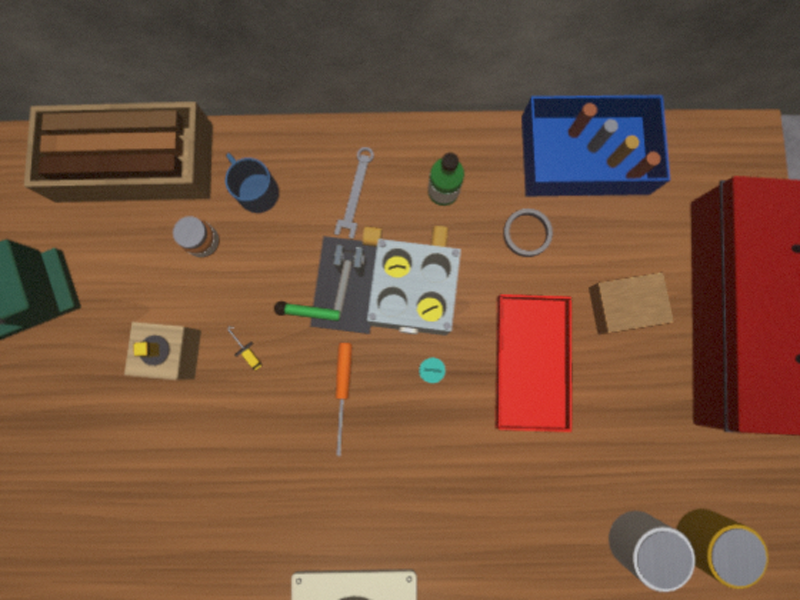

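Scene0 shows two hook tools: a large one in the stand (top 150,348) and a small one lying on the bench (245,355). There are yellow cartridges in bores at top (397,264) and (430,308); the turquoise look-alike at (431,371) is to be left alone. The tray is at (535,363), the lever bar runs (280–340, 310). I choose the large tool in the stand and will check it close up with the wrist camera.

```bash
cat > h.py <<'E'
from plant import arm
import numpy as np, cv2
from scipy.spatial.transform import Rotation as R
def down(yaw): return (R.from_euler('z',yaw)*R.from_euler('x',np.pi)).as_rotvec()
def shot(name):
    """picture, K, k1, camera-to-world"""
    p=arm.camera_params(name)
    if name=="wrist":
        T=np.eye(4);T[:3,:3]=R.from_rotvec(arm.current_orientation()).as_matrix();T[:3,3]=arm.current_tool_pos()
        T=T@p["tool_from_camera"]
    else: T=p["extrinsics"]
    return arm.camera(name),(p["K"],p["k1"],T)
def ray(c,u,v):
    K,k1,T=c
    d=cv2.undistortPoints(np.array([[[u,v]]],float),K,np.array([k1,0,0,0.]))[0,0]
    return T[:3,3],T[:3,:3]@np.array([d[0],-d[1],-1])
def at(c,u,v,z):
    o,d=ray(c,u,v); return o+d*(z-o[2])/d[2]
def proj(c,P):
    K,k1,T=c
    q=(np.asarray(P)-T[:3,3])@T[:3,:3]; x,y=q[0]/-q[2],-q[1]/-q[2]; s=1+k1*(x*x+y*y)
    return K[0,0]*x*s+K[0,2],K[1,1]*y*s+K[1,2]
E
python3 - <<'E'
from h import *
p=arm.camera_params("top");c=(p["K"],p["k1"],p["extrinsics"])
for n,u,v,z in [("s1",379,246,.112),("s2",455,253,.112),("s3",450,327,.112),("s4",373,318,.112),("c1",397,266,.084),("c2",430,309,.084),("barA",337,313,.148),("barB",280,308,.148),("stand",154,350,.09),("tray",535,363,.035),("sd",343,345,.03),("sdtip",339,455,0),("teal",431,371,.05),("handle",140,349,.15)]:
    print(n,at(c,u*.7,v*.7,z).round(3))
def tryv(n,x,y,z,yaw):
    print(n,arm.ik([x,y,z],down(yaw)))
for yaw in (0,np.pi,1.57,-1.57): tryv("m",.5,-.13,.3,yaw);tryv("s",.45,.35,.3,yaw)
E
```

```text
s1 [ 0.665 -0.054  0.112]
s2 [ 0.651 -0.182  0.112]
s3 [ 0.526 -0.17   0.112]
s4 [ 0.543 -0.043  0.112]
c1 [ 0.635 -0.084  0.084]
c2 [ 0.56  -0.139  0.084]
barA [0.549 0.013 0.148]
barB [0.559 0.104 0.148]
stand [0.497 0.33  0.09 ]
tray [ 0.465 -0.326  0.035]
sd [0.503 0.015 0.03 ]
sdtip [0.308 0.026 0.   ]
teal [ 0.455 -0.14   0.05 ]
handle [0.496 0.328 0.15 ]
m [-2.77404272e-01  1.84072151e-01  1.79823461e+00 -4.44089210e-16
  1.15928590e+00  1.29339206e+00]
s [ 6.40167672e-01  2.69317054e-01  1.68711308e+00 -4.44089210e-16
  1.18516252e+00  2.21096400e+00]
m [-0.27740427  0.18407215  1.79823461  0.          1.1592859  -1.8482006 ]
s [ 0.64016767  0.26931705  1.68711308  0.          1.18516252 -0.93062865]
m [-2.77404272e-01  1.84072151e-01  1.79823461e+00 -4.44089210e-16
  1.15928590e+00 -2.76607945e-01]
s [ 6.40167672e-01  2.69317054e-01  1.68711308e+00 -4.44089210e-16
  1.18516252e+00  6.40963999e-01]
m None
s [ 0.64016767  0.26931705  1.68711308  0.          1.18516252 -2.50222131]
```

```bash
python3 - <<'E'
from h import *
import pickle
for n,P,yaw in (("stand",[.50,.27,.29],np.pi/2),("man",[.595,-.10,.27],np.pi/2)):
    arm.goto(P,down(yaw)); arm.dwell(.3)
    im,c=shot("wrist"); pickle.dump(c,open(f"{n}.pkl","wb")); cv2.imwrite(f"pics/w_{n}.png",cv2.resize(im,(800,600),interpolation=cv2.INTER_CUBIC))
print(arm.current_clock(),arm.current_tool_pos())
E
```

```text
3.5917 [ 0.59510199 -0.0993595   0.27008075]
```

View pics/w_stand.png

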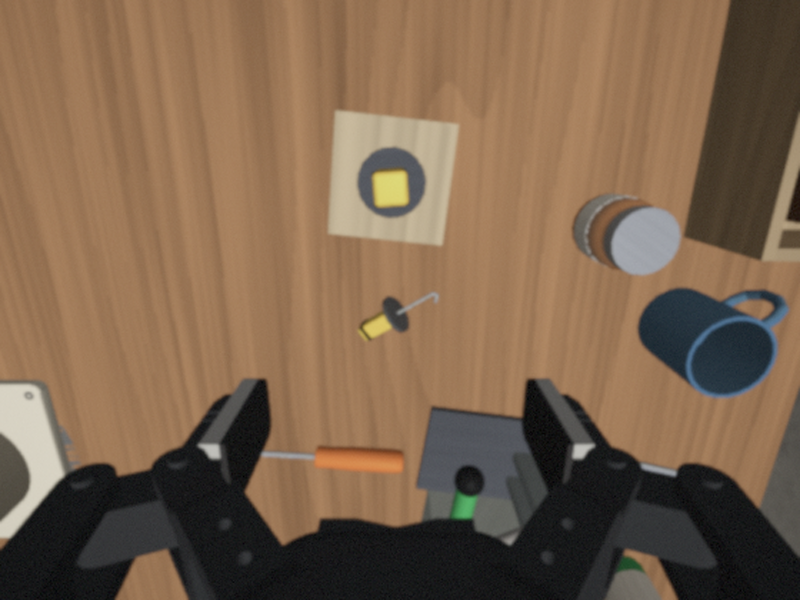

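View pics/w_man.png

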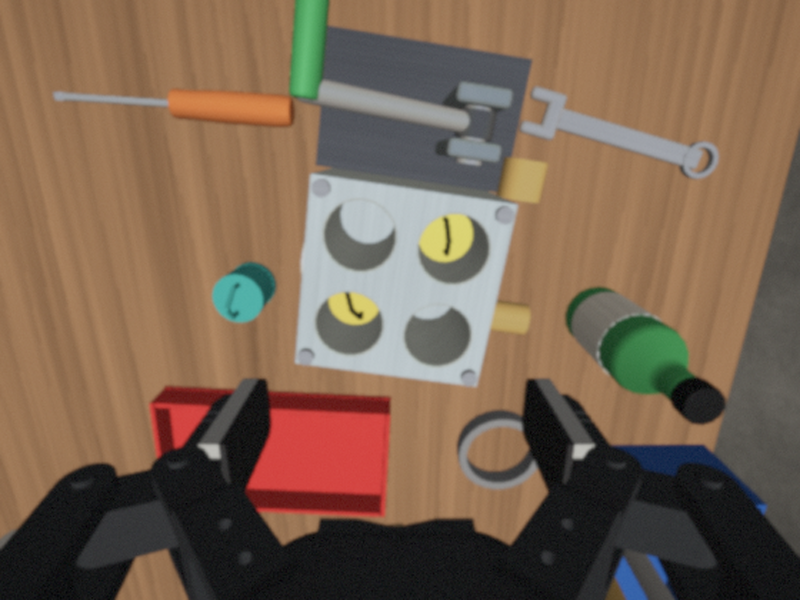

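w_stand: the tool's collar is at (391,182), handle top (391,188), plate corners (335,110),(459,124),(443,245),(328,234). w_man: block corners (312,174),(517,205),(476,386),(296,363); cartridges with black loops in the upper-right bore (447,236) and lower-left bore (352,305), the other two empty. Now enlarged crops.

```bash
python3 - <<'E'
from h import *
a=cv2.imread("pics/w_man.png");b=cv2.imread("pics/w_stand.png")
f=lambda im,x,y:cv2.resize(im[y:y+75,x:x+100],(400,300),interpolation=cv2.INTER_CUBIC)
cv2.imwrite("pics/crop1.png",np.vstack([np.hstack([f(a,400,200),f(a,300,270)]),np.hstack([f(b,340,145),f(a,270,20)])]))
import pickle
from scipy.optimize import least_squares
c=pickle.load(open("man.pkl","rb"))
L=np.array([[-70,15],[70,15],[70,-125],[-70,-125],[-33,-22],[33,-22],[-33,-88],[33,-88]])/1e3
U=[(312,174),(517,205),(476,386),(296,363),(360,235),(453,247),(349,322),(437,334)]
W=np.array([at(c,u*.7,v*.7,.112)[:2] for u,v in U])
g=lambda p:L@np.array([[np.cos(p[2]),np.sin(p[2])],[-np.sin(p[2]),np.cos(p[2])]])+p[:2]
r=least_squares(lambda p:(g(p)-W).ravel(),[.6,-.06,0]); print(r.x, (r.fun*1e3).round(1))
for n,u,v,z in [("bar end",308,98,.148),("bar in",322,-40,.148),("lugs",476,122,.108)]: print(n,at(c,u*.7,v*.7,z).round(4))
s=pickle.load(open("stand.pkl","rb"))
Ws=np.array([at(s,u*.7,v*.7,.09) for u,v in [(335,110),(459,124),(443,245),(328,234)]])
print(Ws.round(4),Ws.mean(0),at(s,391*.7,182*.7,.096),at(s,391*.7,188*.7,.150))
E
```

```text
[ 0.60525416 -0.05758686 -0.14275061] [-1.1  1.3  0.7  1.3  0.5  0.4 -0.8  0.8 -0.4 -0.1  0.7 -1.2 -0.1 -1.2
  0.5 -1.2]
bar end [0.5459 0.0084 0.148 ]
bar in [0.5568 0.0733 0.148 ]
lugs [ 0.6461 -0.0017  0.108 ]
[[0.455  0.3783 0.09  ]
 [0.5446 0.3689 0.09  ]
 [0.536  0.2797 0.09  ]
 [0.4458 0.2883 0.09  ]] [0.49536889 0.3288011  0.09      ] [0.49525335 0.32827928 0.096     ] [0.49589939 0.32827805 0.15      ]
```

View pics/crop1.png

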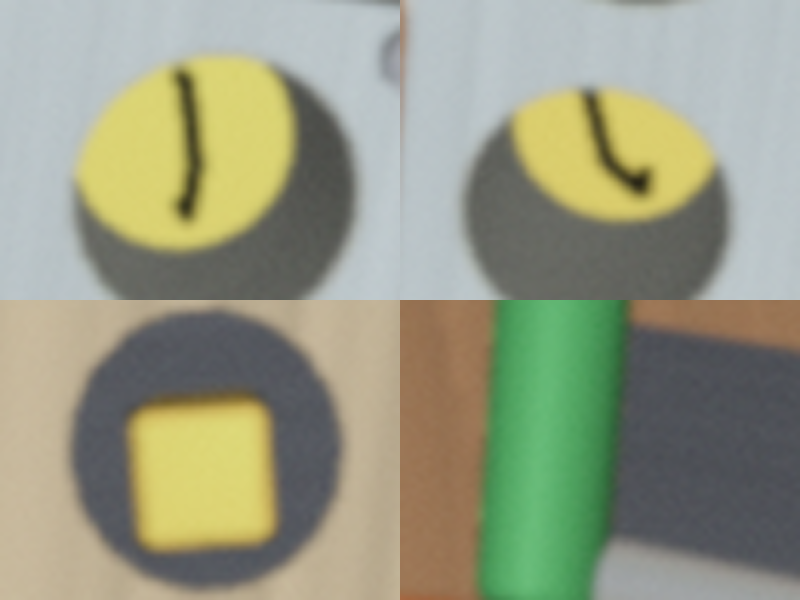

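Crop: loop A has feet at (445.5,218) and (446,253), kink/peak at (449,241); loop B has kink at (351,309.5), shoulder (361,317.5), foot (362,313). Handle faces turned by about 3°.

```bash
cat > loopfit.py <<'E'
from h import *
import pickle
from scipy.optimize import least_squares
M=np.array([.60525,-.05759]);my=-.14275
def m2w(x,y):
    return M+np.array([x*np.cos(my)-y*np.sin(my),x*np.sin(my)+y*np.cos(my)])
LP={'f1':(13,45),'s1':(13,57),'p':(0,72),'s2':(-13,57),'f2':(-13,45)}
def fit(c,obs,bore,z0=.012):
    def pr(p,k):
        y,z=np.array(LP[k])/1e3
        return np.array(proj(c,[p[0]-y*np.sin(p[2]),p[1]+y*np.cos(p[2]),z0+z]))/.7
    def res(p): return np.concatenate([*(pr(p,k)-v for k,v in obs.items()),(p[:2]-bore)/.003])
    best=min((least_squares(res,[*bore,a]) for a in np.linspace(-3,3,13)),key=lambda r:r.cost)
    return best.x,best.fun.round(1),{k:pr(best.x,k).round(0) for k in LP}
if __name__=="__main__":
    c=pickle.load(open("man.pkl","rb"))
    bA,bB=m2w(.033,-.022),m2w(-.033,-.088)
    print(bA,bB)
    print(fit(c,dict(f1=(445.5,218),p=(449,241),f2=(446,253)),bA))
    print(fit(c,dict(p=(351.3,309.5),s2=(361,317.5),f2=(362,313)),bB))
E
python3 loopfit.py
```

```text
[ 0.6347845  -0.08406099] [ 0.56006628 -0.14000014]
(array([ 0.63479813, -0.08481365,  0.04659929]), array([-0.1,  1.2,  0.4,  0.8, -0.3, -2.1,  0. , -0.3]), {'f1': array([445., 219.]), 's1': array([447., 221.]), 'p': array([449., 242.]), 's2': array([447., 254.]), 'f2': array([446., 251.])})
(array([ 0.55949839, -0.14001492,  0.45428177]), array([ 0.5,  0.9, -0.3, -0.2, -0.2, -0.7, -0.2, -0. ]), {'f1': array([348., 286.]), 's1': array([346., 291.]), 'p': array([352., 310.]), 's2': array([361., 317.]), 'f2': array([362., 312.])})
```

```bash
cat > lever.py <<'E'
from loopfit import *
G=np.array([.5505,.058]); ex=np.array([np.cos(my),np.sin(my)])
def pt(th,dz=0.):
    xy=G+ex*.12*(np.cos(.5)-np.cos(.5-th)); return [*xy,.099+.12*np.sin(.5-th)+dz]
def pump():
    arm.set_gripper(0); o=down(np.pi/2+my)
    arm.goto(pt(0,.06),o); arm.move_l(pt(0,.006),.08)
    F=lambda:arm.current_contact_force()[2]
    for th in np.linspace(.0,.8,9): arm.move_l(pt(th),.04); print(round(th,2),round(F(),1),end='; ')
    dz=0
    while F()<24 and dz>-.014: dz-=.002; arm.move_l(pt(.8,dz),.02); arm.dwell(.15); print(dz,round(F(),1))
    arm.dwell(.5); print("bottom",arm.current_tool_pos(),arm.current_contact_force())
    for th in np.linspace(.8,-.08,12): arm.move_l(pt(th),.02); print(round(th,2),round(F(),1),end='; ')
    arm.move_l(pt(0,.03),.02); arm.move_l(pt(0,.10),.15); print(arm.current_clock())
E
python3 -c "
from lever import *
pump()
cv2.imwrite('pics/afterlever.png',cv2.resize(arm.camera('scene')[200:320,220:380],(640,480)))"
```

```text
0.0 -0.3; 0.1 5.2; 0.2 6.9; 0.3 6.8; 0.4 5.5; 0.5 6.2; 0.6 7.4; 0.7 7.9; 0.8 7.6; -0.002 20.4
-0.004 40.2
bottom [0.54112872 0.05935746 0.06287447] [-15.14579898   0.67120224  40.02797391]
0.8 8.9; 0.72 7.6; 0.64 7.2; 0.56 5.8; 0.48 5.6; 0.4 4.8; 0.32 3.9; 0.24 4.3; 0.16 2.9; 0.08 3.1; 0.0 2.9; -0.08 -0.2; 20.3083
```

View pics/afterlever.png

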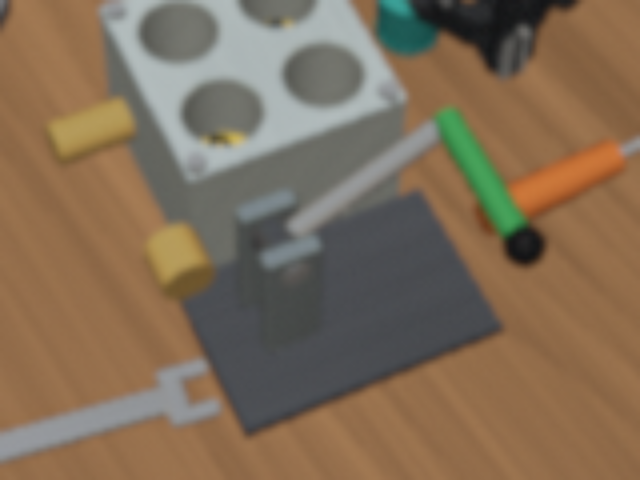

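The lever reached its end stop (force jumped at z=0.063) and is back up at rest. Next, the hook tool.

```bash
python3 - <<'E'
from h import *
y=np.pi/2+.07;o=down(y)
arm.set_gripper(.06)
arm.goto([.4955,.3285,.24],o); arm.move_l([.4955,.3285,.109],.12)
f0=arm.current_contact_force(); arm.set_gripper(0,60); print(arm.current_width(),f0,arm.current_contact_force())
arm.move_l([.4955,.3285,.26],.1)
for P in ([.75,.22,.62],[.7,.2,.58],[.65,.18,.52],[.6,.15,.5]):
    if arm.ik(P,o) is not None: arm.goto(P,o);break
arm.dwell(.6); im,c=shot("scene"); tp=arm.current_tool_pos()
u,v=proj(c,tp-[0,0,.05]); print(P,u,v,arm.current_contact_force(),arm.current_clock())
import pickle; pickle.dump((c,tp),open("hook.pkl","wb"))
u,v=int(u),int(v); x0,y0=max(u-60,0),max(v-45,0); print(x0,y0)
cv2.imwrite("pics/hook.png",cv2.resize(im[y0:y0+90,x0:x0+120],(800,600),interpolation=cv2.INTER_CUBIC))
E
```

```text
0.02123457829136127 [0.25976275 0.06246402 0.05669568] [-0.57898463 -1.20371664  4.44993777]
[0.75, 0.22, 0.62] 316.0905579898162 221.76724583034752 [ 0.46388006 -0.80069784 -1.14953702] 27.675
256 176
```

View pics/hook.png

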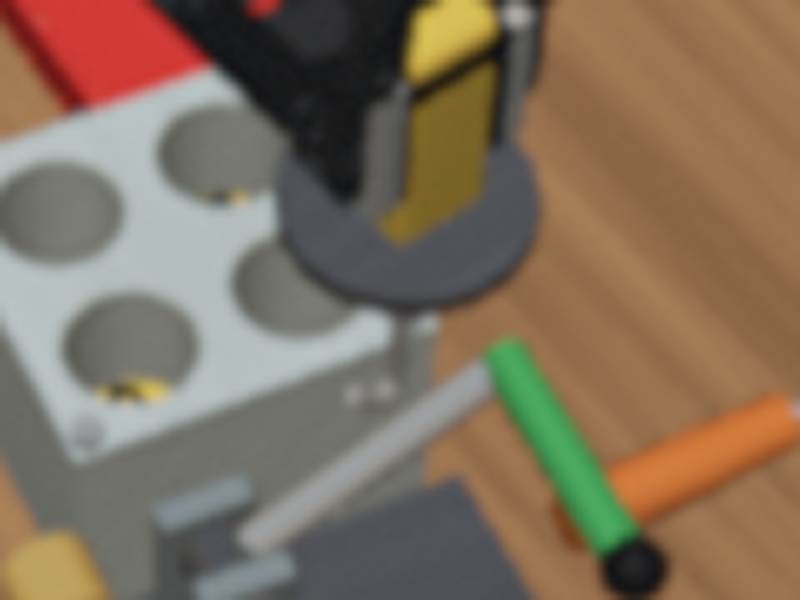

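The hook points left and slightly down in the picture (tip (355,390), shank (402,340)), which means world azimuth 0.07, i.e. hand yaw − π/2. I'll hook cartridge A and lift it.

```bash
cat > pick.py <<'E'
from h import *
def tcp(xy,phi,d,seatz): # shank axis d metres along hook direction from xy
    return [xy[0]+d*np.cos(phi),xy[1]+d*np.sin(phi),seatz+.075]
def tray():
    im,c=shot("top"); h=cv2.cvtColor(im,cv2.COLOR_BGR2HSV)
    m=((h[...,0]<8)|(h[...,0]>172))&(h[...,1]>170)&(h[...,2]>90); m[:,470:]=0; m[:150]=0
    n,l,s,_=cv2.connectedComponentsWithStats(m.astype(np.uint8)); k=1+s[1:,4].argmax()
    v,u=np.nonzero(l==k); hull=cv2.convexHull(np.c_[u,v].astype(np.float32))[:,0]
    W=np.array([at(c,*p,.035)[:2] for p in hull],np.float32)
    (cx,cy),sz,a=cv2.minAreaRect(W*1000); b=cv2.boxPoints(((cx,cy),sz,a))
    e=max(b[1]-b[0],b[2]-b[1],key=np.linalg.norm)
    return np.array([cx,cy])/1e3,np.array(sz).round(),np.arctan2(e[1],e[0])
def pick(xy,phi,peak=.084):
    o=down(phi+np.pi/2); w=arm.current_contact_force
    arm.goto(tcp(xy,phi,-.0185,.19),o); arm.move_l(tcp(xy,phi,-.0185,.125),.1)
    arm.move_l(tcp(xy,phi,-.0185,peak-.015),.04); print("in",w().round(2))
    arm.move_l(tcp(xy,phi,-.004,peak-.015),.03); print("under",w().round(2))
    f=w()[2]; arm.move_l(tcp(xy,phi,-.004,peak+.02),.03); arm.dwell(.4); print("lift",w().round(2)-f)
def carry():
    p=arm.current_tool_pos(); arm.move_l([p[0],p[1],.315],.07); arm.dwell(.3); print("up",arm.current_contact_force().round(2),arm.current_clock(),tray())
E
python3 - <<'E'
from pick import *
print(arm.current_contact_force())
pick((.6348,-.0848),.047); carry()
im=arm.camera("scene"); cv2.imwrite("pics/liftA.png",cv2.resize(im[130:310,180:420],(800,600)))
E
```

```text
[ 0.46388006 -0.80069784 -1.14953702]
in [-0.36  0.47 -1.75]
under [ 0.33  0.05 -1.28]
lift [ 0.35671723  1.35671723 -1.02328277]
up [-0.6  -0.4  -1.76] 36.5417 (array([ 0.43627838, -0.2843501 ]), array([133., 241.]), np.float32(-0.049282346))
```

View pics/liftA.png

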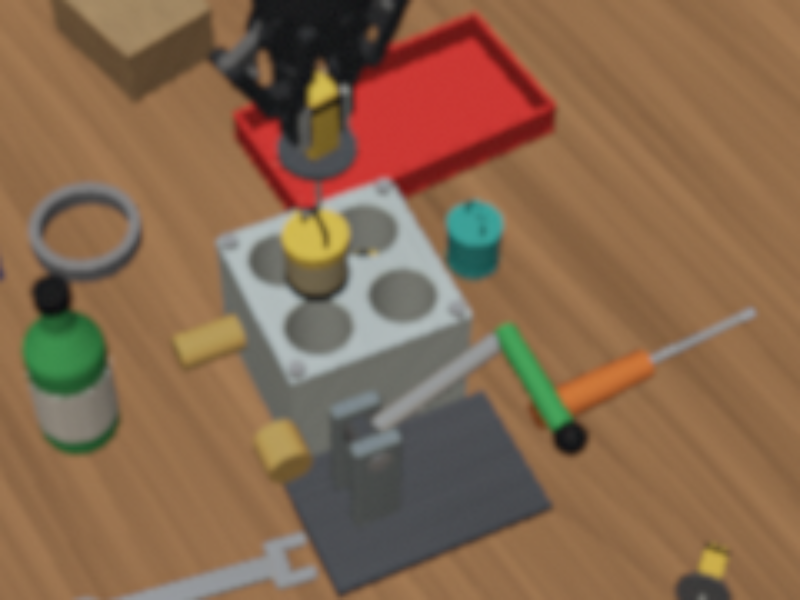

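Cartridge A hangs on the hook above its bore (320,240), and the tray has been knocked to (0.436,−0.284). I'll set it down there.

```bash
cat >> pick.py <<'E'
def place(s,phi):
    T,sz,a=tray(); print("tray",T,sz,a); g=T+s*np.array([np.cos(a),np.sin(a)])
    w=arm.current_contact_force
    arm.move_l(tcp(g,phi,-.004,.24),.12); arm.dwell(.8)
    arm.move_l(tcp(g,phi,-.004,.10),.08); arm.dwell(.4); f=w()[2]
    arm.move_l(tcp(g,phi,-.004,.080),.03); arm.move_l(tcp(g,phi,-.004,.064),.015); print("down",w().round(2),w()[2]-f)
    arm.move_l(tcp(g,phi,-.0195,.064),.03); arm.move_l(tcp(g,phi,-.0195,.15),.04); print("off",w().round(2))
    arm.move_l(tcp(g,phi,-.0195,.24),.15); print(arm.current_clock())
E
python3 - <<'E'
from pick import *
place(.055,.047)
arm.dwell(.2); cv2.imwrite("pics/placeA.png",cv2.resize(arm.camera("scene")[90:270,220:460],(800,600)))
E
```

```text
tray [ 0.43627838 -0.2843501 ] [133. 241.] -0.049282346
down [-0.77  0.84 -0.8 ] 1.210037010936238
off [ 0.26  0.2  -1.8 ]
47.7583
```

View pics/placeA.png

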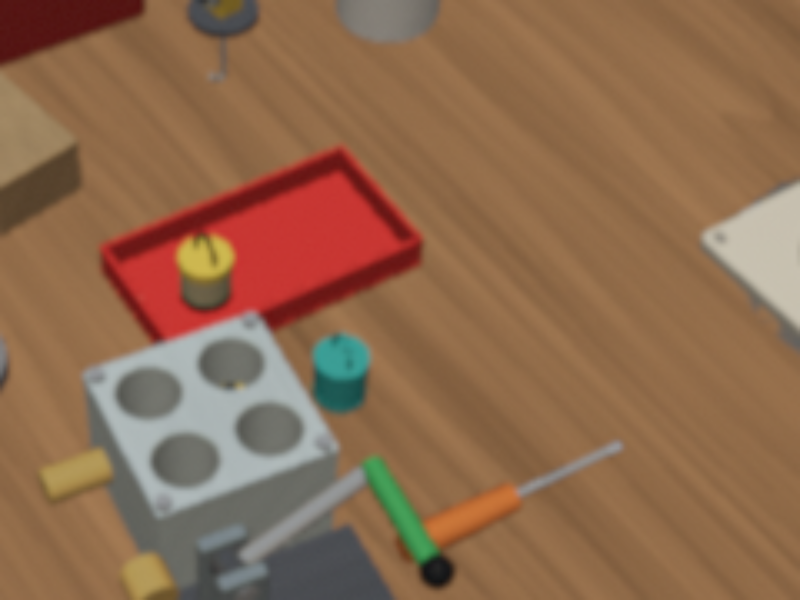

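Cartridge A stands upright in the tray at (206,270). Now B.

```bash
python3 - <<'E'
from pick import *
pick((.5595,-.1400),.454); f=arm.current_contact_force()[2]; carry()
im=arm.camera("scene"); 
if f<-2.3 or arm.current_contact_force()[2]<-2.3: place(-.055,.454); im=arm.camera("scene")
else: print("CHECK",f)
cv2.imwrite("pics/B.png",cv2.resize(im[90:270,220:460],(800,600)))
E
```

```text
in [ 0.23 -0.07 -1.69]
under [ 0.11 -0.32 -1.35]
lift [ 1.97393187  2.02393187 -0.63606813]
up [-0.45  0.7  -1.24] 55.8 (array([ 0.43404022, -0.31929114]), array([ 68., 240.]), np.float32(-0.08827973))
tray [ 0.43379071 -0.31593762] [ 70. 239.] -0.049259406
down [ 0.23 -0.45 -1.6 ] 0.10325794708091407
off [ 0.18 -0.16 -0.76]
67.0333
```

View pics/B.png

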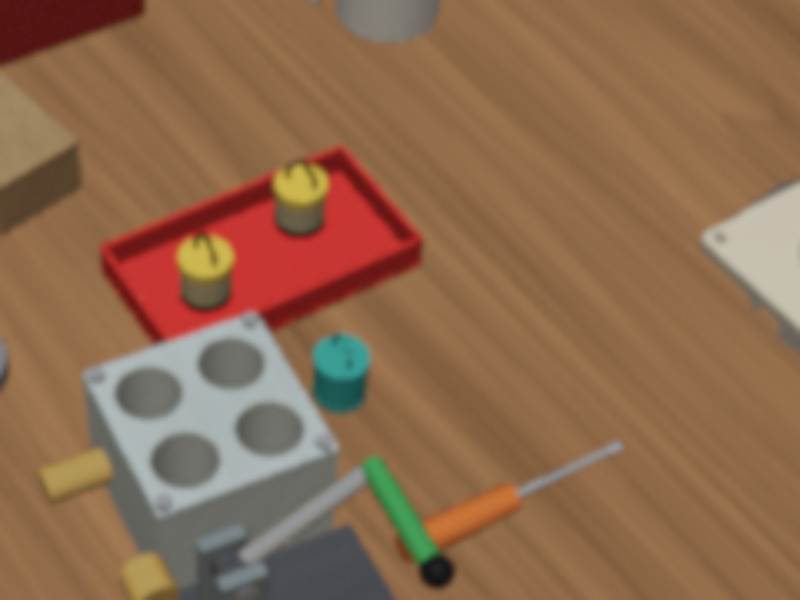

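Both cartridges stand in the tray and all the bores are empty. Hang the tool back and pump the lever again.

```bash
sed -i 's/F()<24 and dz>-.014: dz-=.002/F()<17 and dz>-.014: dz-=.001/' lever.py; python3 - <<'E'
from h import *
w=arm.current_contact_force
o=down(np.pi/2+.07); p=arm.current_tool_pos(); arm.move_l([p[0],p[1],.33],.15)
arm.goto([.4955,.3285,.26],o); arm.dwell(.4); arm.move_l([.4955,.3285,.125],.08); print(w().round(2))
arm.move_l([.4955,.3285,.110],.03); print(w().round(2)); arm.set_gripper(.06); arm.dwell(.3)
arm.move_l([.4955,.3285,.25],.12)
arm.goto([.50,.27,.29],down(np.pi/2)); arm.dwell(.3)
cv2.imwrite("pics/hung.png",arm.camera("wrist")); print(arm.current_clock())
E
```

```text
[ 0.24 -0.2  -2.42]
[ 0.16  0.24 -1.85]
75.4
```

View pics/hung.png

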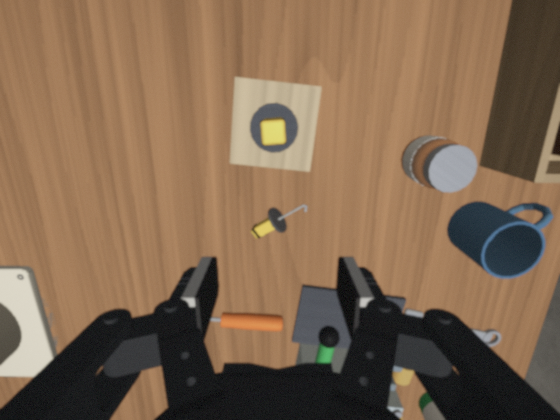

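The tool hangs home: the collar is centred on the plate at (274,128), as at the start. Final purge next.

```bash
python3 - <<'E'
from lever import *
pump()
arm.goto([.45,.1,.35],down(np.pi/2)); arm.dwell(.5)
cv2.imwrite("pics/final.png",cv2.resize(arm.camera("scene"),(800,600)))
E
```

```text
0.0 0.0; 0.1 4.4; 0.2 6.5; 0.3 6.1; 0.4 6.4; 0.5 6.9; 0.6 7.5; 0.7 7.6; 0.8 8.2; -0.001 11.3
-0.002 21.3
bottom [0.54099424 0.05934308 0.06318237] [-8.45413943  0.43674823 21.47046694]
0.8 7.9; 0.72 8.1; 0.64 7.1; 0.56 7.2; 0.48 5.9; 0.4 5.4; 0.32 4.1; 0.24 4.4; 0.16 3.3; 0.08 2.6; 0.0 2.6; -0.08 -0.1; 92.0417
```

View pics/final.png

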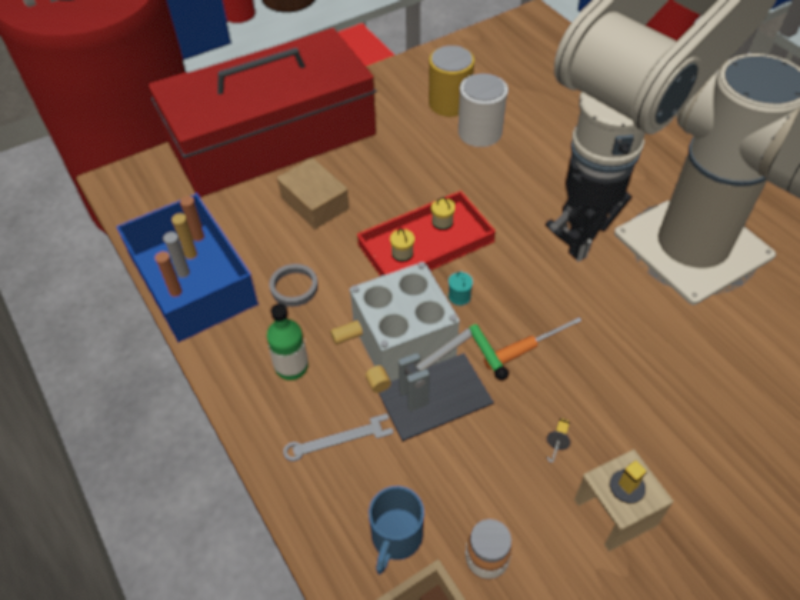

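The final picture shows the lever up (485,345), cartridges in the tray (402,243) and (443,213), the tool in its stand (630,480), and the bystanders unmoved.

```bash
python3 -c "
from plant import arm
print(arm.hand_in())"
```

```text
the job is handed in; nothing more can be done
None
```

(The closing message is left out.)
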